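# Pack a specimen jar into its transport carrier

### The job

Pack the yellow-capped specimen jar for transport in the carrier with the red base: stand the light grey metal canister in the red base first, then the yellow-capped jar upright in the canister, then lay the green collar over the jar so that it rests flat and centred on the canister's rim, and last set the red lid squarely on the collar, over the jar's cap. Leave the blue-capped jar and the blue lid standing where they are.

Things in the scene. Friction and masses are not known exactly. Their poses are not given: they have to be found in the camera images.
- red_base: Red round carrier base, a shallow open dish fixed to the bench: outer diameter 96 mm, height 17 mm, round recess 76 mm in diameter and 12 mm deep (floor 5 mm above the bench). Origin: centre of its underside; z up.
- canister: Loose light grey metal open pot, outer diameter 64 mm, height 60 mm, inner diameter 52 mm, floor 6 mm thick, standing mouth up; about 150 g. Origin: centre of its underside; z up.
- yellow_jar: Loose closed specimen jar with a yellow cap on a white body, 34 mm in diameter, 80 mm tall (cap: the top 21 mm), upright; about 90 g. Standing in the canister it sticks out 26 mm above the rim. Origin: centre of its underside; z up.
- collar: Loose green plastic ring, outer diameter 64 mm, hole 46 mm, 14 mm high, lying flat; about 60 g. Origin: centre of its underside; z up.
- red_lid: Loose red lid, a cap lying mouth down: outer diameter 64 mm, 34 mm high, hollow below (cavity 50 mm in diameter, 26 mm deep), with a small white dot on its closed top; about 80 g. On the collar the jar's cap has 14 mm of room above it. Origin: centre of its underside; z up.
- blue_base: Blue round carrier base of another set, same shape as the red one, fixed to the bench, not used. Origin: centre of its underside; z up.
- blue_jar: Loose jar with a blue cap, same size as the yellow-capped one; to be left alone. Origin: centre of its underside; z up.
- blue_lid: Loose blue lid, same size as the red one; to be left alone. Origin: centre of its underside; z up.
Mind the look-alikes: they are no part of the job. What is shaped like the red_base but orange is not meant. Several things have the shape of the canister; the one meant has the colours described above.

How it is judged:
On the way, in this order (a step that is already met when the one before it is completed fails the run):
1. the canister stands in the red base (horizontal distance between canister and red_base below 0.008 m and z of canister in the frame of red_base between 0.002 and 0.008 m and angle between canister's own z axis and vertical below 0.08 rad), for 0.2 s.
2. the yellow-capped jar stands in the canister, which is in the red base (all of step 1 and horizontal distance between yellow_jar and canister below 0.012 m and z of yellow_jar in the frame of canister between 0.003 and 0.009 m and angle between yellow_jar's own z axis and vertical below 0.08 rad), for 0.2 s.
3. the collar lies flat on the canister's rim around the jar (all of step 2 and horizontal distance between collar and canister below 0.008 m and z of collar in the frame of canister between 0.057 and 0.063 m and angle between collar's own z axis and vertical below 0.08 rad), for 0.2 s.
4. the red lid sits on the collar (all of step 3 and horizontal distance between red_lid and canister below 0.01 m and z of red_lid in the frame of canister between 0.071 and 0.077 m and angle between red_lid's own z axis and vertical below 0.08 rad), for 0.2 s.
At the end, for the whole second after the job is handed in: Canister in the red base (within 8 mm of centre), yellow-capped jar on its floor (12 mm), collar on its rim (8 mm), red lid on the collar (10 mm; all three from the canister's axis); each at its seated height within 3 mm, upright within 0.08 rad, at rest (all of step 4 and linear speed of each of canister, yellow_jar, collar, red_lid below 0.01 m/s); the robot touches nothing.
It fails at once if the blue-capped jar is moved more than 25 mm or tipped over (distance of blue_jar from where it was at the start of the episode above 0.025 m or angle between blue_jar's own z axis and vertical above 0.4 rad).
It fails at once if the blue lid is moved more than 25 mm or tipped over (distance of blue_lid from where it was at the start of the episode above 0.025 m or angle between blue_lid's own z axis and vertical above 0.4 rad).
It also fails if it takes over 120 s, if anything falls off the work surface, if the arm or the gripper's body presses on something with over 40 N, if the wrist force passes 120 N, or if a joint passes its speed limit or range.

### The arm

A 6-joint arm with a two-finger parallel gripper is mounted at the origin on the work surface. World frame = base frame: x ahead of the robot, y to its left, z up, the work surface at z = 0. Lengths are in m, angles in rad, forces in N, time in s.
With the tool pointing down it reaches from about 0.35 to 0.85 m from the base axis. Payload 8.1 kg.
Tool frame: the origin (TCP) lies on the centre line of the jaws, within the pads' length; the fingertips stand robot.tips_ahead ahead of it and the grasp point (between the pads) lies 8 mm behind it (robot.tips_ahead is the distance from the TCP to the fingertips, in m); z points along the fingers, y is the direction in which the jaws open and shut (so a half turn about z gives the same grasp; the last joint's range is limited). The gripper opens to 93 mm and grips with 3 to 60 N. Pads are 15 mm wide; open, the fingers measure 128 mm over their backs; the gripper's body (75 mm by 188 mm) begins 65 mm behind the grasp point.
Start: joints at [1.029, 0.13, 1.488, -0, 1.523, -0.085], TCP at [0.265, 0.538, 0.23] pointing down, gripper open.
Joint ranges: [-2.96, 2.96], [-0.89, 2.26], [0.02, 2.5], [-1.34, 4.48], [0, 2.73], [-2.66, 2.66]. Speed limits (rad/s): [2.39, 2.39, 2.79, 3.14, 3.14, 3.14].

### API

Orientations are given as a rotation vector (axis times angle).
In Python, from plant import monitor, eyes, job, robot gives the robot as it stands.
- The arm moves only by the tool servo_tool, never from a script. Its argument "plan" is a list that holds one entry, the list of rows, each a list of 7 numbers: the closure, from -1 (fully open) to 1 (shut), so that 0 is half open, then the shift along the world's x, y, z in mm, then the turn, a rotation vector about the world's x, y, z in rad. In form: [[[hand, dx, dy, dz, ax, ay, az], ...]]. A call has 1 to 12 rows; each row shifts and turns the commanded pose from where the row before left it; what a row does not reach is not made up. A row lasts 1/10 s, in which the tool goes at most 50 mm and 8.59 degrees, less where a joint would pass 70% of its speed; a pose out of reach is approached as far as the arm can. A call with a gripper value outside its range is refused whole. The fingers move at their own pace and stop on an object; "force" is the grip in N (left out, the last holds). Time passes only in rows, so rows that do not move let the fingers close. It gives the time, the measured TCP pose, the force and the opening at its end, in the units of the state.
- monitor.read_state(): the state, without advancing time (a new reading comes with each control period).
- eyes.read_camera(name): name is "scene" or "side" or "wrist"; returns the picture (420x560x3 uint8, red, green, blue); there is no depth.
- eyes.camera_info(name): a dict with "mtx" (3x3 intrinsics, pixels), "R" (3x3) and "t" (3): a world point X has camera coordinates R X + t. Camera axes: x right, y down, z forward; pixel columns grow to the right and rows downward; lengths in m; the calibration is good to about 2 mm. A picture is of the moment at which its call begins: read the wrist's pose just before it. camera_info takes no time and is no camera call; for the wrist camera it gives the pose at the moment of the call.
- job.close_job(): hands the job in, once; it reports no verdict.
The state is a dict: "t": time; "q": joint angles; "dq": joint speeds; "joint_torque": joint torques, N m; "tool_pos": TCP position; "orientation": TCP orientation; "force": force on the tool from outside, world axes, zero at the start; "wrist_torque": the same for the moment, N m; "opening": finger opening in m.
Only numpy, scipy, OpenCV 4.12 (cv2) and the standard library are available. Lean on these libraries where they do the work, as an engineer would, in place of code of your own. Each camera call takes 0.05 s, during which the arm holds its last target. There are 200 camera calls.

## Working session

There is one attempt and no reset: what is moved stays moved. The work goes in short steps, Python scripts to look and compute and a tool call to move; the robot and the scene stay as the last step left them, time stands still between calls to the robot, and variables do not carry over. Pictures are saved under pics/ and viewed, about 12 in all and at most 16, crops included, and the job is handed in when it is done.

Besides the shell and the picture viewer there is one more tool, called after "Request:" in YAML: its name, and indented under it one key for each argument. servo_tool: Moves the arm, as the interface text tells. Its arguments: {"type":"object","properties":{"plan":{"type":"array"},"force":{"type":"number"}},"required":["plan"]}

```bash
ls; mkdir -p pics; python3 - <<'E'
from plant import monitor, eyes, job, robot
import cv2
print(monitor.read_state()); print(robot.tips_ahead)
for n in ("scene","side","wrist"):
    i=eyes.camera_info(n); print(n,i)
    cv2.imwrite(f"pics/{n}0.png",eyes.read_camera(n)[:,:,::-1])
E
```

```text
pics
{'t': 0.0, 'q': array([ 1.02861359e+00,  1.31116217e-01,  1.48928113e+00, -1.19341929e-05,
        1.52296825e+00, -8.54139662e-02]), 'dq': array([-0.0007271 , -0.00101111,  0.00236939,  0.00013051,  0.00062864,
        0.00108268]), 'joint_torque': array([-4.68365033e-04, -5.59819651e+01, -4.91776264e+01,  7.67953880e-02,
        3.47616524e-02, -1.86290281e-04]), 'tool_pos': array([0.26434308, 0.53803115, 0.22861324]), 'orientation': array([-7.11147165e-01, -3.05949343e+00,  2.65427002e-03]), 'force': array([ 0.08424048, -0.17516119, -1.0007055 ]), 'wrist_torque': array([ 0.02121683, -0.01280275,  0.06405519]), 'opening': 0.09324597447981085}
0.011
scene {'mtx': array([[384.62042311,   0.        , 273.28402273],
       [  0.        , 384.62042311, 211.28581048],
       [  0.        ,   0.        ,   1.        ]]), 'R': array([[-0.6084803 ,  0.79356346,  0.00295911],
       [ 0.62805034,  0.48384251, -0.60946633],
       [-0.48508195, -0.36898978, -0.79280643]]), 't': array([ 0.33821295, -0.34869901,  1.31645519])}
side {'mtx': array([[418.64035013,   0.        , 275.064922  ],
       [  0.        , 418.64035013, 213.0804793 ],
       [  0.        ,   0.        ,   1.        ]]), 'R': array([[ 0.86315578, -0.50491556, -0.00473018],
       [-0.33767979, -0.57024988, -0.74885742],
       [ 0.37541238,  0.6479779 , -0.66271426]]), 't': array([-0.4900342 ,  0.23662998,  0.75648837])}
wrist {'mtx': array([[318.89107491,   0.        , 278.33194549],
       [  0.        , 318.89107491, 206.30449877],
       [  0.        ,   0.        ,   1.        ]]), 'R': array([[ 0.44249117,  0.89677207, -0.00118664],
       [ 0.85683571, -0.42239428,  0.29566135],
       [ 0.26463962, -0.13184429, -0.95529208]]), 't': array([-0.59970089, -0.03431665,  0.39256049])}
```

View pics/scene0.png

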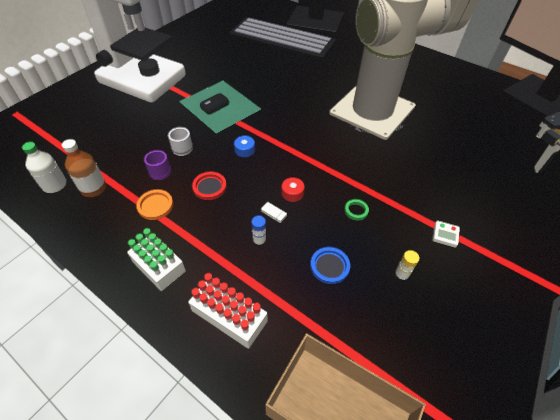

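View pics/side0.png

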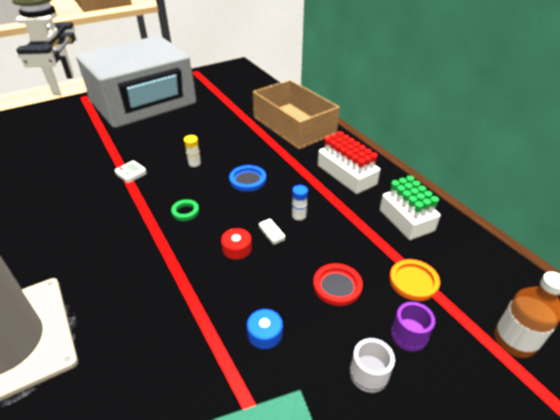

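The scene view shows these objects:

| Object | Pixel in scene view |
|---|---|
| Red base | (209,186) |
| Orange look-alike of the base | (155,205) |
| Grey canister | (180,140) |
| Purple look-alike of the canister | (157,165) |
| Red lid | (293,188) |
| Blue lid | (244,147) |
| Green collar | (357,210) |
| Yellow jar | (407,265) |
| Blue jar | (259,230) |
| Blue base | (330,265) |

The side view agrees. Next I measure positions by matching projected cylinder silhouettes to colour masks in both views.

```bash
cat > h.py <<'E'
import numpy as np, cv2
from scipy.optimize import least_squares
from plant import monitor, eyes, job, robot
# name: radius, z0, z1, HSV ranges
HSV={'red':[((0,150,60),(6,255,255)),((174,150,60),(180,255,255))],'blue':[((102,150,50),(122,255,255))],
 'green':[((50,130,50),(80,255,255))],'yellow':[((22,130,80),(33,255,255))],'grey':[((0,0,90),(180,45,255))]}
OBJ={'red_base':(.048,0,.017,'red'),'canister':(.032,0,.060,'grey'),'yellow_jar':(.017,.059,.080,'yellow'),
 'collar':(.032,0,.014,'green'),'red_lid':(.032,0,.034,'red'),'blue_lid':(.032,0,.034,'blue'),'blue_jar':(.017,.059,.080,'blue')}
A=np.linspace(0,2*np.pi,48,endpoint=False)
def proj(P,i):
    c=P@i['R'].T+i['t']; p=c@i['mtx'].T; return p[:,:2]/p[:,2:]
def cen(pts):
    m=cv2.moments(cv2.convexHull(pts.astype(np.float32))); return np.array([m['m10'],m['m01']])/m['m00'],m['m00']
def model(o,xy,i,dz=0):
    r,z0,z1,_=OBJ[o]
    P=np.array([[xy[0]+r*np.cos(a),xy[1]+r*np.sin(a),z+dz] for z in(z0,z1) for a in A]); return cen(proj(P,i))
def blob(img,col,near):
    hsv=cv2.cvtColor(img,cv2.COLOR_RGB2HSV); m=sum(cv2.inRange(hsv,*r) for r in HSV[col])
    m=cv2.morphologyEx(m.astype(np.uint8),cv2.MORPH_CLOSE,np.ones((3,3)))
    cs=[c for c in cv2.findContours(m,cv2.RETR_EXTERNAL,cv2.CHAIN_APPROX_NONE)[0] if cv2.contourArea(c)>40]
    return min((cen(c.reshape(-1,2)) for c in cs),key=lambda q:np.hypot(*(q[0]-near)))
def locate(o,views,guess=(.5,0),dz=0):
    """views: list of (img,info,near pixel or None)"""
    B=[(blob(im,OBJ[o][3],np.array(n) if n is not None else model(o,guess,i,dz)[0]),i) for im,i,n in views]
    s=[least_squares(lambda x:model(o,x,i,dz)[0]-b[0],guess).x for b,i in B]
    print(o,*[f'{np.round(x,4)} area {b[1]:.0f}/{model(o,x,i,dz)[1]:.0f} px {np.round(b[0])}' for x,(b,i) in zip(s,B)]); return s
def shot(n,save=None):
    i=eyes.camera_info(n); im=eyes.read_camera(n)
    if save: cv2.imwrite(f'pics/{save}.png',im[:,:,::-1])
    return im,i
E
python3 - <<'E'
from h import *
S=shot('scene');D=shot('side')
for o,a,b in [('red_base',(209,186),(338,285)),('canister',(180,140),(373,365)),('yellow_jar',(410,258),(191,140)),('collar',(357,210),(185,210)),('red_lid',(293,188),(236,243)),('blue_lid',(244,147),(265,328)),('blue_jar',(259,224),(300,192))]:
    locate(o,[(*S,a),(*D,b)])
crops=[cv2.resize(S[0][y-45:y+45,x-45:x+45],(260,260),interpolation=cv2.INTER_CUBIC) for x,y in((175,150),(190,195),(400,255))]
crops+= [cv2.resize(D[0][y-45:y+45,x-45:x+45],(260,260),interpolation=cv2.INTER_CUBIC) for x,y in((390,345),(370,285),(236,243))]
cv2.imwrite('pics/crop1.png',np.vstack([np.hstack(crops[:3]),np.hstack(crops[3:])])[:,:,::-1])
E
```

```text
red_base [ 0.5972 -0.1993] area 792/810 px [209. 185.] [ 0.5974 -0.1984] area 1778/1657 px [337. 284.]
canister [ 0.5322 -0.377 ] area 530/562 px [180. 141.] [ 0.5317 -0.3772] area 1946/1885 px [372. 364.]
yellow_jar [0.5137 0.3619] area 218/236 px [410. 258.] [0.5152 0.3665] area 157/150 px [190. 140.]
collar [0.4163 0.1769] area 388/423 px [356. 209.] [0.4155 0.1764] area 536/471 px [185. 209.]
red_lid [0.4706 0.0018] area 470/495 px [292. 189.] [4.683e-01 3.000e-04] area 851/792 px [236. 243.]
blue_lid [ 0.4187 -0.2185] area 374/407 px [244. 146.] [ 0.417  -0.2197] area 1284/1223 px [264. 328.]
blue_jar [0.6474 0.0233] area 165/194 px [258. 222.] [0.6502 0.0275] area 224/209 px [300. 191.]
```

View pics/crop1.png

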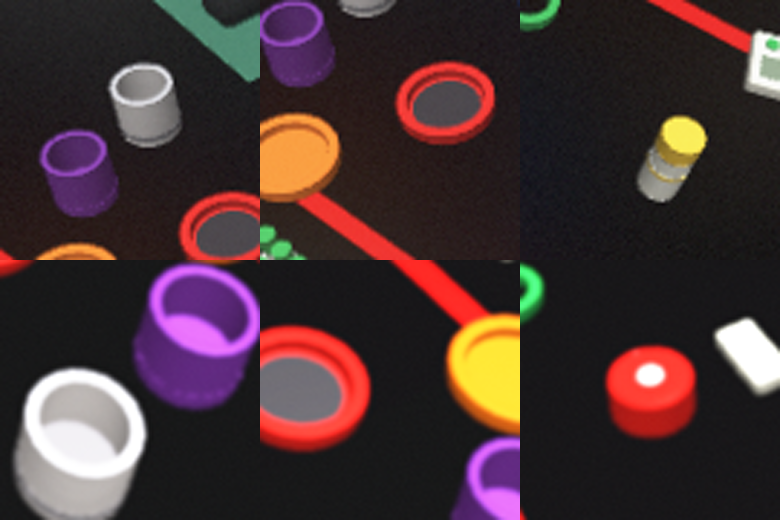

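The crop confirms the targets. The canister is the light grey pot, with the purple one beside it. The base is the red one with the dark floor, not the orange one. The jar is the yellow-capped one, and the lid is red with a white dot. The two cameras agree to 1–5 mm. Keeping the current jaw yaw is clear of all neighbours, so I go above the canister now.

Request:
servo_tool:
  plan:
    - [[-1,13,-45,0,0,0,0],[-1,13,-45,0,0,0,0],[-1,13,-45,0,0,0,0],[-1,13,-45,0,0,0,0],[-1,13,-45,0,0,0,0],[-1,13,-45,0,0,0,0],[-1,13,-45,0,0,0,0],[-1,13,-45,0,0,0,0],[-1,13,-45,0,0,0,0],[-1,13,-45,0,0,0,0]]
  force: 20

```text
t: 1.25
tool_pos: [0.3948, 0.0867, 0.2299]
orientation: [0.711, 3.059, 0.001]
force: [1.3, 0.4, -1.2]
opening: 0.0929
```

Request:
servo_tool:
  plan:
    - [[-1,14,-46,0,0,0,0],[-1,14,-46,0,0,0,0],[-1,14,-46,0,0,0,0],[-1,14,-46,0,0,0,0],[-1,14,-46,0,0,0,0],[-1,14,-46,0,0,0,0],[-1,14,-46,0,0,0,0],[-1,14,-46,0,0,0,0],[-1,14,-46,0,0,0,0],[-1,11,-51,0,0,0,0],[-1,0,0,0,0,0,0]]

```text
t: 2.35
tool_pos: [0.5302, -0.3795, 0.2263]
orientation: [-0.717, -3.055, -0.0]
force: [-0.9, 0.3, -1.2]
opening: 0.0929
```

```bash
cat > look.py <<'E'
import sys; from h import *
o=sys.argv[1]; g=[float(x) for x in sys.argv[2:4]]; dz=float(sys.argv[4]) if len(sys.argv)>4 else 0
s=monitor.read_state(); W=shot('wrist',sys.argv[5] if len(sys.argv)>5 else None)
print('t',s['t'],'tcp',s['tool_pos'].round(4),s['orientation'].round(3),'F',s['force'].round(1),'open',s['opening'].round(4))
x=locate(o,[(*W,None)],g,dz)[0]; print('mm to go',((x-s['tool_pos'][:2])*1000).round(1))
E
python3 look.py canister .532 -.377 0 w1
```

```text
Traceback (most recent call last):
  File "look.py", line 4, in <module>
    print('t',s['t'],'tcp',s['tool_pos'].round(4),s['orientation'].round(3),'F',s['force'].round(1),'open',s['opening'].round(4))
                                                                                                           ^^^^^^^^^^^^^^^^^^
AttributeError: 'float' object has no attribute 'round'
```

View pics/w1.png

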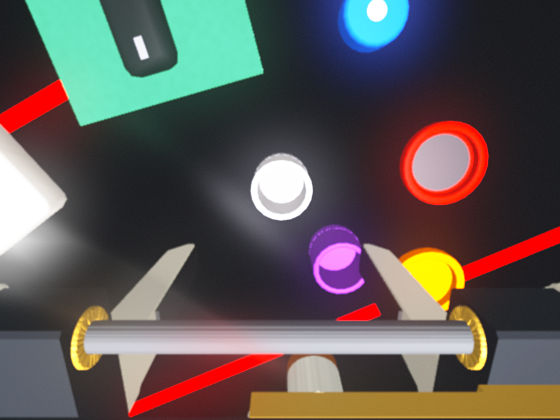

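The wrist view shows the grey canister at (281,187), centred between the fingertips at (190,245) and (370,245). The purple pot is at (337,260) and the red base at (445,163).

```bash
sed -i "s/s\['opening'\].round(4)/round(s['opening'],4)/" look.py; python3 look.py canister .532 -.377; python3 - <<'E'
from h import *
W=shot('wrist'); locate('red_base',[(*W,(445,163))],(.597,-.199))
s=monitor.read_state(); p=s['tool_pos']; print(proj(np.array([p,[p[0],p[1],.06],[.532,-.377,.06]]),W[1]).round())
h=cv2.cvtColor(W[0],cv2.COLOR_RGB2HSV); m=cv2.inRange(h,(130,80,50),(160,255,255)); M=cv2.moments(m); print('purple',M['m10']/M['m00'],M['m01']/M['m00'])
E
```

```text
t 2.4 tcp [ 0.5304 -0.3769  0.2271] [-7.160e-01 -3.056e+00 -2.000e-03] F [ 0.6  0.4 -0.1] open 0.0932
canister [ 0.5395 -0.3861] area 5634/3200 px [274. 197.]
mm to go [ 9.1 -9.2]
red_base [ 0.6022 -0.2025] area 6892/5676 px [436. 168.]
[[279. 267.]
 [279. 190.]
 [277. 192.]]
purple 335.2238723872387 256.74422442244224
```

The scene and side fixes for the canister agree within 0.5 mm and the TCP is 2 mm off, while the wrist mask is polluted by glare. That is enough to grasp. I descend, grip and lift.

Request:
servo_tool:
  plan:
    - [[-1,1,0,-45,0,0,0],[-1,0,0,-45,0,0,0],[-1,0,0,-45,0,0,0],[-1,0,0,-30,0,0,0],[-1,0,0,-15,0,0,0],[-1,0,0,-6,0,0,0],[-1,0,0,0,0,0,0],[0.6,0,0,0,0,0,0],[0.6,0,0,0,0,0,0],[0.6,0,0,0,0,0,0],[0.6,0,0,0,0,0,0]]
  force: 20

```text
t: 3.6
tool_pos: [0.5326, -0.3749, 0.0446]
orientation: [0.711, 3.059, -0.001]
force: [-0.3, -0.9, 0.6]
opening: 0.0658
```

Request:
servo_tool:
  plan:
    - [[0.6,0,0,0,0,0,0],[0.6,0,0,0,0,0,0]]

```text
t: 3.8
tool_pos: [0.5326, -0.375, 0.0446]
orientation: [0.711, 3.059, -0.001]
force: [-1.7, 0.3, 4.6]
opening: 0.0648
```

Request:
servo_tool:
  plan:
    - [[0.6,0,0,10,0,0,0],[0.6,0,0,20,0,0,0],[0.6,0,0,30,0,0,0],[0.6,11,30,20,0,0,0],[0.6,11,30,0,0,0,0],[0.6,11,30,0,0,0,0],[0.6,11,30,0,0,0,0],[0.6,11,30,0,0,0,0],[0.6,9,28,0,0,0,0],[0.6,0,0,0,0,0,0],[0.6,0,0,0,0,0,0]]

```text
t: 4.9
tool_pos: [0.5961, -0.1957, 0.1236]
orientation: [-0.709, -3.06, 0.0]
force: [-0.4, -0.3, -1.9]
opening: 0.0645
```

```bash
python3 - <<'E'
from h import *
s=monitor.read_state(); print(s['t'],s['tool_pos'].round(4),s['opening'],s['force'].round(1))
HSV['grey']=[((0,0,70),(180,70,255))]
W=shot('wrist','w2'); D=shot('side','s2');S=shot('scene')
dz=s['tool_pos'][2]-.0446
for v in (S,D):
    p=model('canister',s['tool_pos'][:2],v[1],dz)[0]; print(p)
    try: locate('canister',[(*v,p)],s['tool_pos'][:2],dz)
    except Exception as e: print(e)
im=np.hstack([W[0][60:420,100:500],cv2.resize(D[0][180:360,240:440],(400,360))]); cv2.imwrite('pics/c2.png',im[:,:,::-1])
E
```

```text
4.9 [ 0.5961 -0.1957  0.1236] 0.06449601877197148 [-0.4 -0.3 -1.9]
[205.01233266 159.63178774]
canister [ 0.6089 -0.1694] area 1290/757 px [209. 167.]
[341.04270526 247.95361303]
canister [ 0.589  -0.0627] area 306/1176 px [299. 209.]
```

View pics/c2.png

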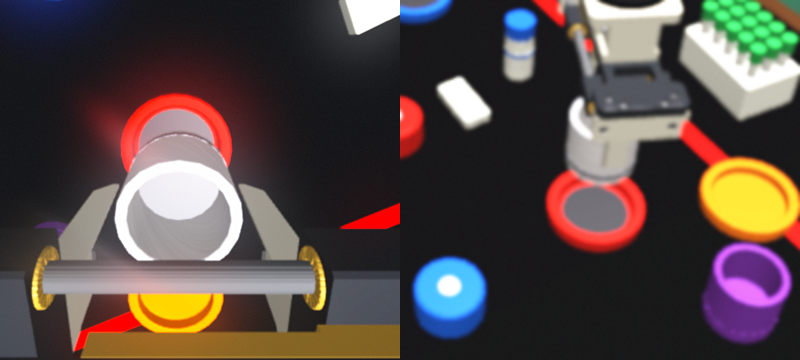

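The canister is held level over the red base, and its rim is at crop (179,212). I check its offset from the base in the wrist image by fitting the rim and the base outline.

```bash
python3 - <<'E'
from h import *
im=cv2.imread('pics/w2.png'); i=eyes.camera_info('wrist'); g=cv2.cvtColor(im,cv2.COLOR_BGR2GRAY)
s=monitor.read_state(); print(s['tool_pos'].round(4))
def ray(px,z):
    d=i['R'].T@np.linalg.inv(i['mtx'])@[*px,1]; c=-i['R'].T@i['t']; return (c+d*(z-c[2])/d[2])[:2]
hsv=cv2.cvtColor(im,cv2.COLOR_BGR2HSV)
m=cv2.inRange(hsv,(0,0,235),(180,30,255)); m[:,:200]=0;m[:,360:]=0
c=max(cv2.findContours(m,0,1)[0],key=cv2.contourArea); e=cv2.fitEllipse(cv2.convexHull(c)); print('rim',e, ray(e[0],.06+.079))
m=sum(cv2.inRange(hsv,*r) for r in [((0,200,200),(5,255,255)),((175,200,200),(180,255,255))]); m[:, :200]=0;m[:,345:]=0;m[250:]=0
c=max(cv2.findContours(m.astype(np.uint8),0,1)[0],key=cv2.contourArea).reshape(-1,2)
out=np.array([p for p in cv2.convexHull(c).reshape(-1,2) if p[1]<225],float)
f=lambda x:np.array([cv2.pointPolygonTest(proj(np.array([[x[0]+.048*np.cos(a),x[1]+.048*np.sin(a),.017] for a in A]),i).astype(np.float32),tuple(p),True) for p in out])
r=least_squares(f,[.597,-.199],loss='soft_l1',diff_step=1e-3); print('base',r.x,r.cost,len(out),np.abs(f(r.x)).mean())
E
```

```text
[ 0.5958 -0.1973  0.1236]
rim ((278.3147888183594, 276.5661315917969), (112.43746948242188, 126.87348175048828), 89.68415832519531) [ 0.59378578 -0.19583688]
base [ 0.59667845 -0.1995896 ] 10.513739093534099 25 0.5776259320203242
```

Request:
servo_tool:
  plan:
    - [[0.6,2,-2,-20,0,0,0],[0.6,0,0,-25,0,0,0],[0.6,0,0,-15,0,0,0],[0.6,0,0,-6,0,0,0],[0.6,0,0,-4,0,0,0],[0.6,0,0,-4,0,0,0],[0.6,0,0,-1,0,0,0],[0.6,0,0,0,0,0,0]]

```text
t: 5.85
tool_pos: [0.5988, -0.1987, 0.0496]
orientation: [0.711, 3.059, -0.001]
force: [-0.2, -0.4, 0.6]
opening: 0.0647
```

Request:
servo_tool:
  plan:
    - [[0.3,0,0,0,0,0,0],[-0.6,0,0,0,0,0,0],[-1,0,0,0,0,0,0],[-1,0,0,0,0,0,0],[-1,0,0,20,0,0,0],[-1,0,0,40,0,0,0],[-1,0,0,45,0,0,0],[-1,0,0,45,0,0,0],[-1,0,10,20,0,0,0],[-1,-4,40,11,0,0,0],[-1,-7,46,0,0,0,0]]

```text
t: 6.95
tool_pos: [0.5884, -0.1029, 0.2325]
orientation: [0.714, 3.054, -0.0]
force: [1.5, 0.2, -0.8]
opening: 0.0932
```

Request:
servo_tool:
  plan:
    - [[-1,-7,46,0,0,0,0],[-1,-7,46,0,0,0,0],[-1,-7,46,0,0,0,0],[-1,-7,46,0,0,0,0],[-1,-7,46,0,0,0,0],[-1,-7,46,0,0,0,0],[-1,-7,46,0,0,0,0],[-1,-8,46,0,0,0,0],[-1,-8,46,0,0,0,0],[-1,-8,46,0,0,0,0],[-1,0,0,0,0,0,0]]

```text
t: 8.05
tool_pos: [0.5119, 0.363, 0.2292]
orientation: [-0.703, -3.061, -0.002]
force: [0.2, 0.2, 1.0]
opening: 0.0929
```

```bash
python3 look.py yellow_jar .5145 .364 0 w3; python3 - <<'E'
from h import *
S=shot('scene');D=shot('side')
HSV['grey']=[((0,0,110),(180,60,255))]
for v in (S,D):
    a=model('canister',(.598,-.199),v[1],.005)[0].astype(int); locate('canister',[(*v,a)],(.598,-.199),.005)
c=[cv2.resize(v[0][y-40:y+40,x-40:x+40],(300,300),interpolation=cv2.INTER_CUBIC) for v,(x,y) in ((S,(205,180)),(D,(337,270)))]
w=cv2.imread('pics/w3.png')[:,:,::-1]; c.append(cv2.resize(w,(200,150)))
c[2]=np.vstack([c[2],np.zeros((150,200,3),np.uint8)])
cv2.imwrite('pics/c3.png',np.hstack(c)[:,:,::-1])
E
```

```text
t 8.05 tcp [0.5119 0.363  0.2292] [-7.030e-01 -3.061e+00 -2.000e-03] F [0.2 0.2 1. ] open 0.0929
yellow_jar [0.5166 0.3564] area 4858/1013 px [274. 199.]
mm to go [ 4.7 -6.6]
canister [ 0.5968 -0.2019] area 564/650 px [207. 178.]
canister [ 0.5999 -0.1965] area 1258/1282 px [339. 273.]
```

View pics/c3.png

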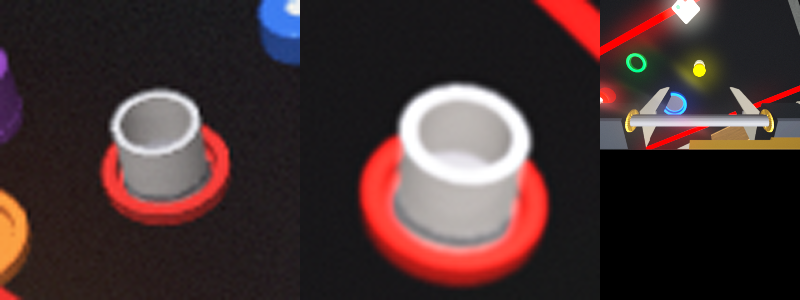

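The canister stands centred in the red base in both views. Now I refine the yellow jar position with a stricter wrist mask.

```bash
cat >> h.py <<'E'
def strict(): # wrist lamp glows: keep only bright, saturated pixels
    for k in ('red','blue','green','yellow'): HSV[k]=[((a[0],a[1],190),b) for a,b in HSV[k]]
E
sed -i 's/^o=sys/strict(); o=sys/' look.py; python3 look.py yellow_jar .5145 .364 0 w4; python3 - <<'E'
from h import *
v=shot('wrist'); print(monitor.read_state()['tool_pos'])
strict(); b=blob(v[0],'yellow',np.array([274,199])); print(b)
cv2.imwrite('pics/w4c.png',cv2.resize(v[0][130:300,180:380],(800,680)[:2],interpolation=cv2.INTER_CUBIC)[:600,:,::-1])
E
```

```text
t 8.2 tcp [0.514  0.3574 0.2294] [-7.10e-01 -3.06e+00  1.00e-03] F [-0.5  0.1  0.7] open 0.0928
yellow_jar [0.5153 0.3615] area 1020/1019 px [282. 192.]
mm to go [1.3 4.1]
[0.51460405 0.35639436 0.22958373]
(array([282.66470492, 191.01275135]), 1019.5)
```

View pics/w4c.png

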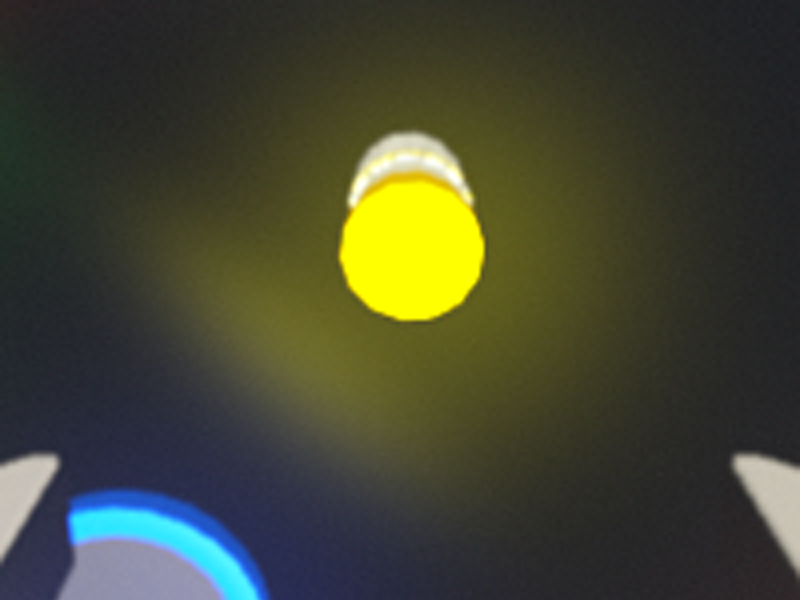

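The wrist view shows the yellow cap at (282,192) and the fit area matches the model (1020 vs 1019 px), so the jar is at (0.515, 0.3615). I descend so that the tips sit 22 mm below the cap top.

Request:
servo_tool:
  plan:
    - [[-1,0,6,-40,0,0,0],[-1,0,0,-45,0,0,0],[-1,0,0,-40,0,0,0],[-1,0,0,-25,0,0,0],[-1,0,0,-11,0,0,0],[-1,0,0,0,0,0,0],[0.9,0,0,0,0,0,0],[0.9,0,0,0,0,0,0],[0.9,0,0,0,0,0,0],[0.9,0,0,0,0,0,0],[0.9,0,0,0,0,0,0],[0.9,0,0,0,0,0,0]]
  force: 20

```text
t: 9.5
tool_pos: [0.5142, 0.3637, 0.0689]
orientation: [0.711, 3.06, 0.0]
force: [-1.1, -0.2, -0.2]
opening: 0.0496
```

Request:
servo_tool:
  plan:
    - [[0.9,0,0,0,0,0,0],[0.9,0,0,0,0,0,0]]

```text
t: 9.7
tool_pos: [0.5141, 0.3636, 0.0686]
orientation: [-0.711, -3.06, 0.0]
force: [-0.3, 0.5, -0.5]
opening: 0.0338
```

Request:
servo_tool:
  plan:
    - [[0.9,0,0,10,0,0,0],[0.9,0,0,30,0,0,0],[0.9,0,0,40,0,0,0],[0.9,0,0,40,0,0,0],[0.9,2,-15,30,0,0,0],[0.9,5,-35,11,0,0,0],[0.9,7,-46,0,0,0,0],[0.9,7,-46,0,0,0,0],[0.9,7,-46,0,0,0,0],[0.9,7,-46,0,0,0,0],[0.9,7,-46,0,0,0,0],[0.9,7,-46,0,0,0,0]]

```text
t: 10.9
tool_pos: [0.5631, 0.0358, 0.2305]
orientation: [0.711, 3.059, 0.0]
force: [0.4, 1.1, -0.8]
opening: 0.0336
```

Request:
servo_tool:
  plan:
    - [[0.9,7,-46,0,0,0,0],[0.9,7,-46,0,0,0,0],[0.9,7,-46,0,0,0,0],[0.9,7,-46,0,0,0,0],[0.9,7,-35,0,0,0,0],[0.9,0,-17,0,0,0,0],[0.9,0,0,-10,0,0,0],[0.9,0,0,0,0,0,0],[0.9,0,0,0,0,0,0]]

```text
t: 11.8
tool_pos: [0.5978, -0.1966, 0.219]
orientation: [-0.709, -3.059, -0.001]
force: [0.5, 0.1, -0.5]
opening: 0.0336
```

```bash
python3 - <<'E'
from h import *
s=monitor.read_state(); print(s['t'],s['tool_pos'].round(4),s['opening'],s['force'].round(1),s['orientation'])
dz=s['tool_pos'][2]-.069
S=shot('scene');D=shot('side');W=shot('wrist')
for v in(S,D):
    locate('canister',[(*v,None)],(.598,-.199),.005)
    try: locate('yellow_jar',[(*v,None)],(.598,-.199),dz)
    except Exception as e: print(e)
c=[cv2.resize(v[0][y-60:y+60,x-60:x+60],(380,380),interpolation=cv2.INTER_CUBIC) for v,(x,y) in ((S,(205,150)),(D,(337,230)))]
cv2.imwrite('pics/c5.png',np.hstack(c)[:,:,::-1]);cv2.imwrite('pics/w5.png',W[0][:,:,::-1])
E
```

```text
11.8 [ 0.5978 -0.1966  0.219 ] 0.03362323643466931 [ 0.5  0.1 -0.5] [-7.08670985e-01 -3.05908831e+00 -1.16673759e-03]
canister [ 0.5971 -0.2009] area 587/650 px [207. 178.]
min() iterable argument is empty
canister [ 0.6004 -0.1961] area 1258/1280 px [339. 273.]
yellow_jar [ 0.577  -0.3733] area 1257/626 px [415. 278.]
```

View pics/w5.png

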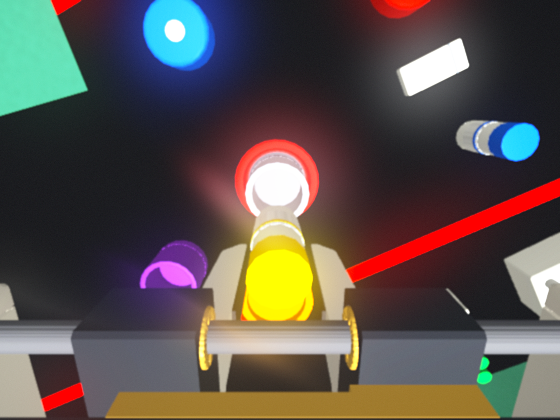

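The jar hangs upright between the jaws and the canister mouth is right below at (277,190). I lower it in.

Request:
servo_tool:
  plan:
    - [[0.9,0,1,-40,0,0,0],[0.9,0,0,-35,0,0,0],[0.9,0,0,-25,0,0,0],[0.9,0,0,-20,0,0,0],[0.9,0,0,-10,0,0,0],[0.9,0,0,-5,0,0,0],[0.9,0,0,-3,0,0,0],[0.9,0,0,-2,0,0,0],[0.9,0,0,0,0,0,0]]

```text
t: 12.85
tool_pos: [0.5987, -0.1976, 0.0805]
orientation: [0.711, 3.059, -0.0]
force: [0.1, -0.7, -0.9]
opening: 0.0338
```

Request:
servo_tool:
  plan:
    - [[0.9,0,0,-1,0,0,0],[0.9,0,0,0,0,0,0],[0.4,0,0,0,0,0,0],[0.0,0,0,0,0,0,0],[-1,0,0,0,0,0,0],[-1,0,0,0,0,0,0],[-1,0,0,15,0,0,0],[-1,0,0,40,0,0,0],[-1,0,0,45,0,0,0],[-1,0,0,40,0,0,0],[-1,-10,20,11,0,0,0]]

```text
t: 13.95
tool_pos: [0.5909, -0.1798, 0.2375]
orientation: [0.712, 3.049, -0.003]
force: [1.3, -0.8, 0.2]
opening: 0.0912
```

Request:
servo_tool:
  plan:
    - [[-1,-19,40,0,0,0,0],[-1,-19,40,0,0,0,0],[-1,-19,40,0,0,0,0],[-1,-19,40,0,0,0,0],[-1,-19,40,0,0,0,0],[-1,-19,40,0,0,0,0],[-1,-19,40,0,0,0,0],[-1,-20,38,0,0,0,0],[-1,-20,38,0,0,0,0],[-1,0,0,0,0,0,0],[-1,0,0,0,0,0,0]]

```text
t: 15.05
tool_pos: [0.415, 0.1793, 0.2308]
orientation: [0.707, 3.06, 0.001]
force: [-0.3, 0.1, -0.2]
opening: 0.093
```

```bash
python3 look.py collar .416 .1765 0 w6; python3 - <<'E'
from h import *
S=shot('scene');D=shot('side')
for v in(S,D): locate('canister',[(*v,None)],(.598,-.199),.005); locate('yellow_jar',[(*v,None)],(.598,-.199),.011)
c=[cv2.resize(v[0][y-40:y+40,x-40:x+40],(300,300),interpolation=cv2.INTER_CUBIC) for v,(x,y) in ((S,(205,170)),(D,(337,260)))]
w=cv2.resize(cv2.imread('pics/w6.png')[:300,180:380,::-1],(200,300)); c.append(w)
cv2.imwrite('pics/c6.png',np.hstack(c)[:,:,::-1])
E
```

```text
t 15.05 tcp [0.415  0.1793 0.2308] [7.07e-01 3.06e+00 1.00e-03] F [-0.3  0.1 -0.2] open 0.093
collar [0.4167 0.1762] area 2230/2268 px [276. 181.]
mm to go [ 1.7 -3.2]
canister [ 0.5984 -0.1991] area 561/651 px [207. 179.]
yellow_jar [ 0.5993 -0.2008] area 135/161 px [204. 167.]
canister [ 0.599  -0.1974] area 1210/1285 px [339. 274.]
yellow_jar [ 0.6012 -0.1984] area 313/320 px [342. 258.]
```

View pics/c6.png

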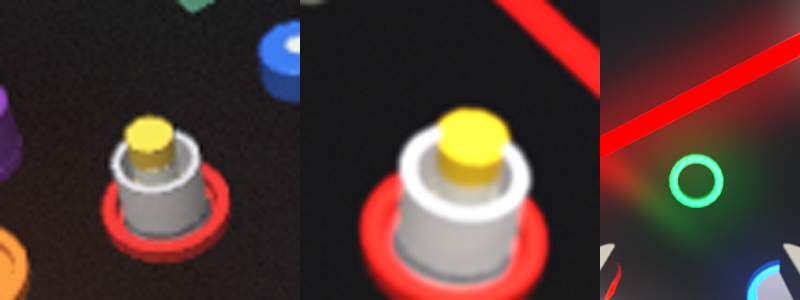

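The jar is seated upright in the canister, about 2 mm off its axis in both views. The collar measures (0.4167, 0.1762), matching the earlier fix, and the commanded pose is already over it. I descend to 3 mm tip clearance.

Request:
servo_tool:
  plan:
    - [[-1,0,0,-40,0,0,0],[-1,0,0,-45,0,0,0],[-1,0,0,-45,0,0,0],[-1,0,0,-40,0,0,0],[-1,0,0,-25,0,0,0],[-1,0,0,-15,0,0,0],[-1,0,0,-6,0,0,0],[-1,0,0,0,0,0,0],[0.7,0,0,0,0,0,0],[0.7,0,0,0,0,0,0],[0.7,0,0,0,0,0,0],[0.7,0,0,0,0,0,0]]
  force: 15

```text
t: 16.4
tool_pos: [0.4157, 0.1788, 0.0143]
orientation: [0.711, 3.059, 0.001]
force: [-1.1, -1.2, 0.5]
opening: 0.0657
```

Request:
servo_tool:
  plan:
    - [[0.7,0,0,0,0,0,0],[0.7,0,0,0,0,0,0]]

```text
t: 16.6
tool_pos: [0.4156, 0.1788, 0.0142]
orientation: [0.711, 3.059, 0.001]
force: [-0.9, -1.5, 5.9]
opening: 0.064
```

Request:
servo_tool:
  plan:
    - [[0.7,0,0,10,0,0,0],[0.7,0,0,30,0,0,0],[0.7,0,0,45,0,0,0],[0.7,0,0,45,0,0,0],[0.7,0,0,45,0,0,0],[0.7,9,-18,31,0,0,0],[0.7,19,-39,10,0,0,0],[0.7,19,-39,0,0,0,0],[0.7,19,-39,0,0,0,0],[0.7,19,-39,0,0,0,0],[0.7,19,-39,0,0,0,0],[0.7,19,-39,0,0,0,0]]

```text
t: 17.8
tool_pos: [0.5384, -0.075, 0.23]
orientation: [0.711, 3.06, 0.0]
force: [0.8, 0.7, -0.7]
opening: 0.0634
```

Request:
servo_tool:
  plan:
    - [[0.7,19,-39,0,0,0,0],[0.7,19,-39,0,0,0,0],[0.7,15,-30,0,0,0,0],[0.7,6,-15,-20,0,0,0],[0.7,0,0,-30,0,0,0],[0.7,0,0,-25,0,0,0],[0.7,0,0,0,0,0,0],[0.7,0,0,0,0,0,0],[0.7,0,0,0,0,0,0]]

```text
t: 18.7
tool_pos: [0.5982, -0.1966, 0.157]
orientation: [0.71, 3.057, -0.001]
force: [-0.3, 0.2, -0.9]
opening: 0.0639
```

```bash
python3 - <<'E'
from h import *
s=monitor.read_state(); print(s['t'],s['tool_pos'].round(4),s['opening'],s['force'].round(1),s['orientation'])
S=shot('scene');D=shot('side');W=shot('wrist')
c=[cv2.resize(v[0][y-45:y+45,x-45:x+45],(300,300),interpolation=cv2.INTER_CUBIC) for v,(x,y) in ((S,(205,160)),(D,(337,240)))]
c.append(cv2.resize(W[0][100:400,180:380],(200,300)))
cv2.imwrite('pics/c7.png',np.hstack(c)[:,:,::-1])
strict(); locate('collar',[(*W,None)],(.598,-.199),s['tool_pos'][2]-.0142)
E
```

```text
18.7 [ 0.5982 -0.1966  0.157 ] 0.06388936913552276 [-0.3  0.2 -0.9] [ 7.10174532e-01  3.05733235e+00 -7.24427313e-04]
collar [ 0.6011 -0.1975] area 9354/10389 px [278. 264.]
```

View pics/c7.png

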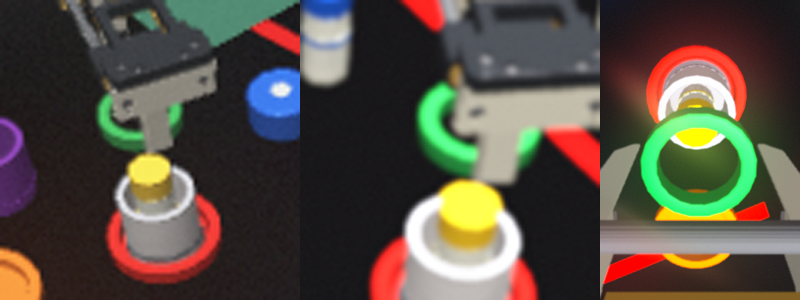

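The collar is held level over the jar. I lower it to the rim (target TCP 0.079).

Request:
servo_tool:
  plan:
    - [[0.7,0,0,-25,0,0,0],[0.7,0,0,-20,0,0,0],[0.7,0,0,-12,0,0,0],[0.7,0,0,-8,0,0,0],[0.7,0,0,-6,0,0,0],[0.7,0,0,-3,0,0,0],[0.7,0,0,-2,0,0,0],[0.7,0,0,0,0,0,0],[0.7,0,0,0,0,0,0]]

```text
t: 19.75
tool_pos: [0.5977, -0.1966, 0.0793]
orientation: [0.711, 3.059, -0.0]
force: [0.2, 0.3, 0.8]
opening: 0.0634
```

Request:
servo_tool:
  plan:
    - [[0.3,0,0,0,0,0,0],[-0.3,0,0,0,0,0,0],[-1,0,0,0,0,0,0],[-1,0,0,0,0,0,0],[-1,0,0,15,0,0,0],[-1,0,0,40,0,0,0],[-1,0,0,45,0,0,0],[-1,0,0,40,0,0,0],[-1,-16,25,11,0,0,0]]

```text
t: 20.65
tool_pos: [0.5841, -0.1741, 0.2373]
orientation: [0.712, 3.049, -0.004]
force: [-0.1, -0.1, 1.7]
opening: 0.0928
```

Request:
servo_tool:
  plan:
    - [[-1,-22,35,0,0,0,0],[-1,-22,35,0,0,0,0],[-1,-22,35,0,0,0,0],[-1,-23,35,0,0,0,0],[-1,-23,35,0,0,0,0],[-1,0,0,0,0,0,0],[-1,0,0,0,0,0,0]]

```text
t: 21.35
tool_pos: [0.4693, 0.0041, 0.2309]
orientation: [0.708, 3.059, -0.0]
force: [0.3, 0.4, 0.3]
opening: 0.0932
```

```bash
python3 look.py red_lid .4695 .001 0 w8; python3 - <<'E'
from h import *
S=shot('scene');D=shot('side')
for v in(S,D):
    locate('collar',[(*v,None)],(.598,-.199),.065); locate('yellow_jar',[(*v,None)],(.598,-.199),.011); locate('red_base',[(*v,None)],(.598,-.199))
c=[cv2.resize(v[0][y-40:y+40,x-40:x+40],(300,300),interpolation=cv2.INTER_CUBIC) for v,(x,y) in ((S,(205,170)),(D,(337,260)))]
c.append(cv2.resize(cv2.imread('pics/w8.png')[:300,180:380,::-1],(200,300)))
cv2.imwrite('pics/c8.png',np.hstack(c)[:,:,::-1])
E
```

```text
t 21.35 tcp [0.4693 0.0041 0.2309] [ 0.708  3.059 -0.   ] F [0.3 0.4 0.3] open 0.0932
red_lid [0.47   0.0014] area 2546/2611 px [276. 182.]
mm to go [ 0.8 -2.7]
collar [ 0.5987 -0.1977] area 325/406 px [206. 170.]
yellow_jar [ 0.6    -0.2001] area 130/162 px [204. 168.]
red_base [ 0.6001 -0.1954] area 714/815 px [209. 186.]
collar [ 0.6009 -0.1945] area 786/810 px [341. 260.]
yellow_jar [ 0.5999 -0.1989] area 274/321 px [342. 259.]
red_base [ 0.5937 -0.2022] area 1590/1677 px [337. 286.]
```

View pics/c8.png

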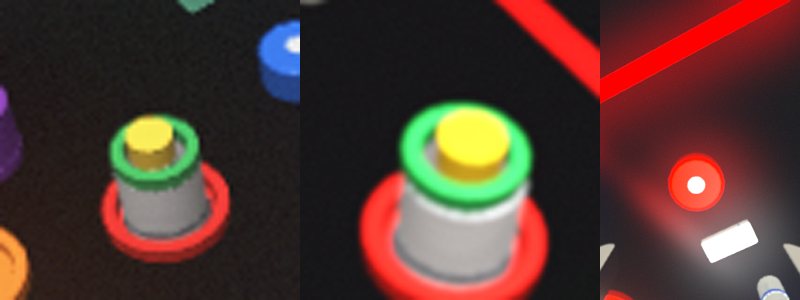

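The collar lies flat on the rim, about 2 mm off the canister axis and clear of the cap. The red lid with the white dot is below the jaws at (0.470, 0.0014), and the white block is clear of the finger path. I grip it.

Request:
servo_tool:
  plan:
    - [[-1,0,0,-40,0,0,0],[-1,0,0,-45,0,0,0],[-1,0,0,-45,0,0,0],[-1,0,0,-40,0,0,0],[-1,0,0,-25,0,0,0],[-1,0,0,-11,0,0,0],[-1,0,0,-4,0,0,0],[-1,0,0,0,0,0,0],[0.7,0,0,0,0,0,0],[0.7,0,0,0,0,0,0],[0.7,0,0,0,0,0,0],[0.7,0,0,0,0,0,0]]
  force: 15

```text
t: 22.7
tool_pos: [0.4697, 0.0036, 0.0203]
orientation: [0.711, 3.059, 0.0]
force: [-0.6, -1.0, 0.2]
opening: 0.0655
```

Request:
servo_tool:
  plan:
    - [[0.7,0,0,0,0,0,0],[0.7,0,0,0,0,0,0]]

```text
t: 22.9
tool_pos: [0.4696, 0.0036, 0.0202]
orientation: [0.711, 3.059, 0.0]
force: [-0.6, -0.7, 5.6]
opening: 0.0632
```

Request:
servo_tool:
  plan:
    - [[0.7,0,0,10,0,0,0],[0.7,0,0,30,0,0,0],[0.7,0,0,45,0,0,0],[0.7,0,0,45,0,0,0],[0.7,0,0,45,0,0,0],[0.7,10,-15,30,0,0,0],[0.7,22,-35,5,0,0,0],[0.7,22,-35,0,0,0,0],[0.7,22,-35,0,0,0,0],[0.7,22,-35,0,0,0,0],[0.7,20,-30,0,0,0,0],[0.7,10,-14,-20,0,0,0]]

```text
t: 24.1
tool_pos: [0.5995, -0.1987, 0.2127]
orientation: [0.713, 3.054, -0.002]
force: [0.4, 0.8, -0.2]
opening: 0.0631
```

Request:
servo_tool:
  plan:
    - [[0.7,0,0,-30,0,0,0],[0.7,0,0,0,0,0,0],[0.7,0,0,0,0,0,0],[0.7,0,0,0,0,0,0]]

```text
t: 24.5
tool_pos: [0.5978, -0.1952, 0.1817]
orientation: [0.71, 3.058, -0.001]
force: [-0.4, -0.4, 0.2]
opening: 0.063
```

```bash
python3 - <<'E'
from h import *
s=monitor.read_state(); print(s['t'],s['tool_pos'].round(4),s['opening'],s['force'].round(1),s['orientation'])
S=shot('scene');D=shot('side');W=shot('wrist')
c=[cv2.resize(v[0][y-45:y+45,x-45:x+45],(300,300),interpolation=cv2.INTER_CUBIC) for v,(x,y) in ((S,(205,150)),(D,(337,230)))]
c.append(cv2.resize(W[0][100:400,180:380],(200,300)))
cv2.imwrite('pics/c9.png',np.hstack(c)[:,:,::-1])
E
```

```text
24.5 [ 0.5978 -0.1952  0.1817] 0.06298786117652218 [-0.4 -0.4  0.2] [ 7.10030829e-01  3.05818143e+00 -5.34089002e-04]
```

View pics/c9.png

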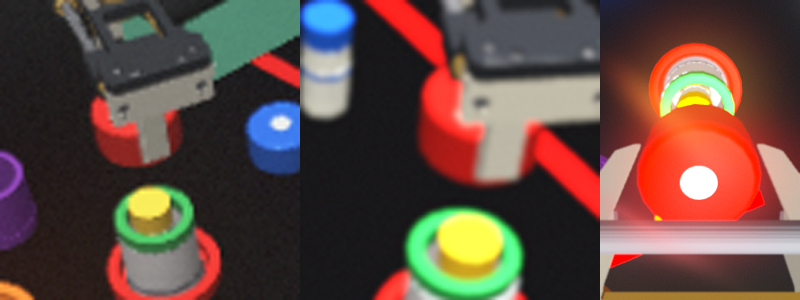

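The lid is held level above the stack. I lower it by 81 mm to the collar.

Request:
servo_tool:
  plan:
    - [[0.7,0,0,-25,0,0,0],[0.7,0,0,-20,0,0,0],[0.7,0,0,-15,0,0,0],[0.7,0,0,-10,0,0,0],[0.7,0,0,-6,0,0,0],[0.7,0,0,-3,0,0,0],[0.7,0,0,-2,0,0,0],[0.7,0,0,0,0,0,0],[0.7,0,0,0,0,0,0]]

```text
t: 25.55
tool_pos: [0.5976, -0.1956, 0.0993]
orientation: [0.711, 3.059, -0.0]
force: [-0.2, 0.4, -1.2]
opening: 0.0627
```

Request:
servo_tool:
  plan:
    - [[0.3,0,0,0,0,0,0],[-0.3,0,0,0,0,0,0],[-1,0,0,0,0,0,0],[-1,0,0,0,0,0,0],[-1,0,0,15,0,0,0],[-1,0,0,40,0,0,0],[-1,0,0,40,0,0,0],[-1,0,0,36,0,0,0],[-1,-20,30,0,0,0,0],[-1,-25,40,0,0,0,0],[-1,-25,40,0,0,0,0],[-1,-25,40,0,0,0,0]]

```text
t: 26.75
tool_pos: [0.5012, -0.0442, 0.2308]
orientation: [0.712, 3.059, 0.0]
force: [1.7, 0.8, -0.2]
opening: 0.0927
```

Request:
servo_tool:
  plan:
    - [[-1,0,40,0,0,0,0],[-1,0,40,0,0,0,0],[-1,0,0,0,0,0,0]]

```text
t: 27.05
tool_pos: [0.5019, 0.0387, 0.2312]
orientation: [0.704, 3.06, 0.003]
force: [0.2, 0.0, 0.6]
opening: 0.0926
```

```bash
python3 - <<'E'
from h import *
s=monitor.read_state(); print(s['t'],s['tool_pos'].round(4),s['opening'],s['force'].round(1))
S=shot('scene');D=shot('side')
for v in(S,D):
    locate('red_lid',[(*v,None)],(.598,-.199),.079); locate('collar',[(*v,None)],(.598,-.199),.065); locate('blue_jar',[(*v,None)],(.649,.025)); locate('blue_lid',[(*v,None)],(.418,-.219))
c=[cv2.resize(v[0][y-45:y+45,x-45:x+45],(400,400),interpolation=cv2.INTER_CUBIC) for v,(x,y) in ((S,(205,165)),(D,(337,250)))]
cv2.imwrite('pics/c10.png',np.hstack(c)[:,:,::-1])
E
```

```text
27.05 [0.5019 0.0387 0.2312] 0.09258122815254521 [0.2 0.  0.6]
red_lid [ 0.5991 -0.1959] area 504/551 px [205. 164.]
collar [ 0.8572 -0.1296] area 926/612 px [150. 247.]
blue_jar [0.6477 0.0236] area 170/194 px [258. 222.]
blue_lid [ 0.4186 -0.2183] area 370/407 px [244. 146.]
red_lid [ 0.6002 -0.194 ] area 1034/1085 px [341. 252.]
collar [ 0.5854 -0.215 ] area 144/862 px [341. 270.]
blue_jar [0.6501 0.0275] area 223/209 px [300. 191.]
blue_lid [ 0.417  -0.2197] area 1284/1223 px [264. 328.]
```

View pics/c10.png

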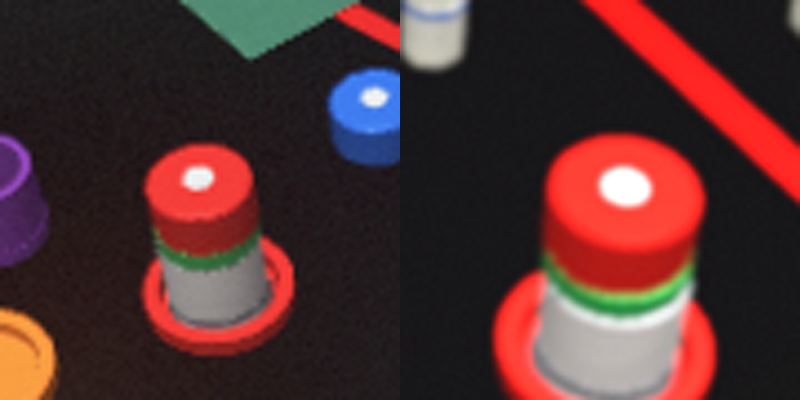

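The stack is complete: the lid sits square on the collar, about 3 mm off the canister axis, and the gripper is clear. The blue jar and lid have not moved. I hand it in.

```bash
python3 -c "
from plant import job; print(job.close_job())"
```

```text
the job is handed in; nothing more can be done
None
```

The job is done and handed in after about 27 s of robot time; close_job reports no verdict. I stood the light grey canister in the red base, then added the yellow-capped jar, the green collar and the red lid in that order.

**Last checks:**
- **Stack:** In the scene and side views the lid sits square at about (0.600, -0.195). The canister axis measured (0.599, -0.198) before the lid went on. The jar and collar were each within about 2–3 mm of that axis when I checked them after placing.
- **Blue jar and blue lid:** Both measured within 0.5 mm of where they started.
- **Gripper:** It is open and clear of everything.

**Readings that disagreed:**
- The two fixed cameras differ by up to about 5 mm on some items, against placing tolerances of 8–12 mm.
- The final collar fix was invalid because the lid hides most of the collar, so I relied on the measurement taken just before the lid went on and on the last picture.
- The first wrist-camera fixes of the canister and jar were spoiled by glare. I ignored the canister one and redid the jar one with a stricter colour mask.

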